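Set the running play of a spindle bearing with its threaded end cap

TASK

Screw the knurled end cap clockwise down the bearing housing's thread until it bottoms out on the shoulder, then back it off a quarter turn to give the bearing its running play. Finish while still gripping the cap at that setting, so that it cannot creep before the lock screws go in: do not let go. Leave the hex key, the hose coupler and the tape roll beside the housing where they lie.

Things in the scene. Friction and masses are not known exactly. Their poses are not given: they have to be found in the camera images.
- housing: blue bearing housing, fixed to the bench: square foot 110 x 110 x 12 mm (bolt heads 8 mm higher), round body 49 mm across above z = 26 mm, steel shoulder 50 mm across, 70 mm above the bench. From it a brass thread (42 mm) and a 14 mm spindle rise through the cap, to 116 mm above the bench. Origin: centre of the foot's underside, z up. A red upright line marks the body's own -x side
- end_cap: silver knurled round cap, 52 mm across, 30 mm high, already started on the thread, captive on it. Origin: centre of its underside, z up on the thread's axis. Clockwise from above screws it down, 8 mm per turn, to a hard stop 70 mm above the bench; it starts 2.5 to 5 mm above that. Turns stiffly (0.1 N m), stays where left. The housing below is narrower: fingertips may reach past its lower edge
- cap_grip (a point): centre of the cap on the thread's axis, halfway up its knurled side (15 mm above its underside): the height to grip
- cap_line (a point): red line on the cap's top rim, 26 mm from the axis, running down its side. It stands right above the housing's red line when the cap is bottomed
- cap_turn (a joint): angle of the cap on its thread in rad: 0 bottomed on the shoulder, growing anticlockwise seen from above as the cap is unscrewed; pi/2 is a quarter turn back; 2.0 to 3.9 at the start
- allen_key: black hex key, 34 x 89 x 8 mm, lying loose to the housing's own -y side; origin: centre of its underside
- coupler: brass-coloured hose coupler, 24 x 73 x 23 mm, lying loose to the housing's own +y side; origin: centre of its underside
- tape_roll: cream roll of masking tape, 98 x 100 x 24 mm, lying flat behind the housing (its own +x side); origin: centre of its underside
Not all that is in view belongs to the job. There is more than one size of the housing; the one meant has the size given above.

How it is judged:
By the outcome, as a careful person would: the job done as asked, in the order asked, and still so for the second after the job is handed in, while the arm keeps its last pose, push and grip.
It also fails if it takes over 54 s, if anything falls off the work surface, if the arm or the gripper's body presses on something with over 40 N, if the wrist force passes 120 N, or if a joint passes its speed limit or range.

ROBOT

A 7-joint arm with a two-finger parallel gripper is mounted at the origin on the work surface; the furniture and walls round the work are solid. World frame = base frame: x ahead of the robot, y to its left, z up, the work surface at z = 0. Lengths are in mm, angles in rad, forces in N, time in s.
With the tool pointing down it reaches from about 400 to 750 mm from the base axis. Payload 19.5 kg.
Tool frame: the origin (TCP) lies between the finger pads; the fingertips stand 25 mm ahead of it and the grasp point (between the pads) lies 6 mm ahead of it; z points along the fingers, y is the direction in which the jaws open and shut (so a half turn about z gives the same grasp; the last joint's range is limited). The gripper opens to 85 mm and grips with 20 to 120 N. Pads are 22 mm wide; open, the fingers measure 114 mm over their backs; the gripper's body (76 mm by 85 mm) begins 54 mm behind the grasp point. The pads swing forward as they close: fully open they stand 13 mm farther back than shut.
Start: joints at [-1.335, 0.707, -0.028, 1.485, 0.022, 0.951, -0.075], TCP at [157.677, 552.934, 256.268] pointing down, gripper open.
Joint ranges: [-2.71, 2.71], [-0.32, 2.16], [-1.57, 1.52], [0, 2.45], [-1.46, 4.6], [0, 2.02], [-2.83, 2.83]. Speed limits (rad/s): [1.89, 1.89, 2.57, 2.57, 3.01, 3.01, 3.01].

INTERFACE

Orientations are given as a rotation vector (axis times angle).
In Python, from workcell import sensors, viewer, ctrl gives the robot as it stands.
- The arm moves only by the shell command python3 -m jog 'ROWS'. ROWS is text: rows parted by semicolons, each of 7 numbers parted by spaces: the shift along the world's x, y, z in cm, then the turn, a rotation vector about the world's x, y, z in rad, then the gripper command: -1 is shut, 1 is fully open, values between are in proportion. In form: x y z rx ry rz gripper; .... A call has 1 to 20 rows; each row shifts and turns the pose as measured when the row begins; what a row does not reach is not made up. A row lasts 1/10 s, in which the tool goes at most 50 mm and 8.59 degrees, less where a joint would pass 70% of its speed; a pose out of reach is approached as far as the arm can. A call with a gripper value outside its range is refused whole. The fingers move at their own pace and stop on an object; the grip force is fixed at half the most. Time passes only in rows, so rows that do not move let the fingers close. It gives the time, the measured TCP pose, the force and the opening at its end, in the units of the state.
- sensors.get_obs(): the state, without advancing time (a new reading comes with each control period).
- viewer.get_image(name): name is "scene" or "top" or "wrist"; returns a dict with "image" (400x640x3 uint8, red, green, blue), "z_map" (400x640 float32, mm along the optical axis (not along the pixel's ray), 0 where there is no reading), "fov_y" (degrees; the focal length in pixels is half the picture's height over the tangent of half this angle, whatever the lens; pixels are square), "cx", "cy" (the principal point, pixels), "world_to_cam" (4x4, takes a point from world to camera coordinates). Camera axes: x right, y down, z forward; pixel columns grow to the right and rows downward; lengths in mm; the calibration is good to about 2 mm. The wrist camera is an equidistant fisheye: a pixel r from the principal point sees the ray r / f radians off the axis. A picture is of the moment at which its call begins.
- ctrl.close_job(): hands the job in, once; it reports no verdict.
Trained networks look in a picture, given as the dict that the camera call returned (one of the last four; its "shot" number tells which), for a name from the list of things; names that differ only in an ending like _2 or _b are one class to them, and where a whole thing is asked for, a point or a joint stands for the part that bears it (a point fixed in the world has none). Each returns a list of dicts, best first, with "score" (0 to 1); they miss things now and then, are a little off and sometimes report something else, mostly with a low value. They report only what shows in the picture. A call takes as long as a camera call. They do not tell look-alikes from the thing itself.
- viewer.find_in(name, picture): "rect" ([left, top, right, bottom] in pixels, round what is visible of it).
- viewer.masks_of(name, picture): "pixels" (400x640 bool, what is visible of it) and "rect" ([left, top, right, bottom] in pixels, round what is visible of it).
- viewer.spot_point(name, picture): "point" ([column, row] in pixels: a listed point, or the origin of a listed thing).
The state is a dict: "clock": time; "joint_pos": joint angles; "qvel": joint speeds; "effort": joint torques, N m; "tcp_pos": TCP position; "orientation": TCP orientation; "force": force on the tool from outside, world axes, zero at the start; "moment": the same for the moment, N m; "finger_gap": finger opening in mm.
Only numpy, scipy, OpenCV 4.12 (cv2) and the standard library are available. Lean on these libraries where they do the work, as an engineer would, in place of code of your own. Each camera call takes 0.05 s, during which the arm holds its last target.

## Working session

There is one attempt and no reset: what is moved stays moved. The work goes in short steps, Python scripts to look and compute and a shell command to move; the robot and the scene stay as the last step left them, time stands still between calls to the robot, and variables do not carry over. Pictures are saved under pics/ and viewed, and the job is handed in when it is done.

```bash
mkdir -p pics; ls; cat > h.py <<'E'
import numpy as np,cv2
from workcell import sensors,viewer,ctrl
def save(p,n,crop=None,s=1):
    im=p["image"][:,:,::-1]
    if crop: l,t,r,b=crop; im=im[t:b,l:r]
    im=cv2.resize(im,None,fx=s,fy=s,interpolation=cv2.INTER_CUBIC)
    cv2.imwrite("pics/"+n,im)
def world(p,u,v,z=None,plane=None):
    f=200/np.tan(np.radians(p["fov_y"])/2)
    W=np.linalg.inv(np.array(p["world_to_cam"]))
    d=np.array([(u-p["cx"])/f,(v-p["cy"])/f,1.])
    o=W[:3,3]; dw=W[:3,:3]@d
    if plane is not None: return o+dw*(plane-o[2])/dw[2]
    return o+dw*z
E
python3 - <<'E'
from h import *
o=sensors.get_obs(); print(o)
for n in("scene","top"):
    p=viewer.get_image(n); save(p,n+"0.png")
    print(n,p["fov_y"],p["cx"],p["cy"],p["world_to_cam"])
    for t in("housing","end_cap","allen_key","coupler","tape_roll"):
        for d in viewer.find_in(t,p): print(t,round(d["score"],2),np.round(d["rect"]))
    for t in("cap_grip","cap_line","housing"):
        for d in viewer.spot_point(t,p): print(t,d)
E
```

```text
pics
{'clock': 0.0, 'joint_pos': array([-1.33466568,  0.70707085, -0.02763039,  1.4850035 ,  0.02198409,
        0.95097697, -0.07552967]), 'qvel': array([ 0.00020977,  0.00169203,  0.00047447, -0.00094069,  0.00084804,
        0.0003641 ,  0.00059453]), 'effort': array([-4.16200592e-04, -8.83224678e+01,  1.23465098e+00, -2.36147654e+01,
        1.69107254e-02,  6.85722058e-03, -1.02825737e-05]), 'tcp_pos': array([157.6260787 , 552.70173485, 255.84474593]), 'orientation': array([-4.35037848e-01, -3.11118237e+00,  1.80359095e-03]), 'force': array([ 0.71491831,  0.27428346, -0.19613229]), 'moment': array([-0.00043678,  0.06872204,  0.02836355]), 'finger_gap': 85.4549263397305}
scene 50.799604400162316 316.56616483980935 199.37857823003318 [[ 5.82536726e-01 -8.12797297e-01  3.39366726e-03 -2.70064405e+02]
 [-4.61312056e-01 -3.34057004e-01 -8.21947142e-01  3.83852233e+02]
 [ 6.69210094e-01  4.77248857e-01 -5.69553666e-01  5.47158769e+02]
 [ 0.00000000e+00  0.00000000e+00  0.00000000e+00  1.00000000e+00]]
housing 0.95 [262. 219. 322. 278.]
housing 0.57 [189. 144. 265. 222.]
end_cap 0.98 [
[... 1036 characters left out ...]
. 237.]
housing 0.57 [298. 206. 349. 255.]
end_cap 0.83 [359. 122. 392. 152.]
end_cap 0.7 [199. 186. 230. 219.]
end_cap 0.6 [314. 219. 330. 241.]
allen_key 0.48 [376. 194. 398. 220.]
coupler 0.48 [254. 257. 284. 265.]
tape_roll 0.71 [281. 158. 318. 192.]
cap_grip {'point': [321.6, 231.8], 'score': 0.86}
cap_grip {'point': [372.5, 135.5], 'score': 0.61}
cap_grip {'point': [214.9, 197.2], 'score': 0.56}
cap_line {'point': [214.5, 212.2], 'score': 0.81}
cap_line {'point': [324.8, 217.0], 'score': 0.72}
cap_line {'point': [385.0, 145.6], 'score': 0.66}
housing {'point': [226.9, 205.5], 'score': 0.81}
housing {'point': [322.2, 231.7], 'score': 0.7}
housing {'point': [368.6, 146.5], 'score': 0.62}
```

View pics/scene0.png

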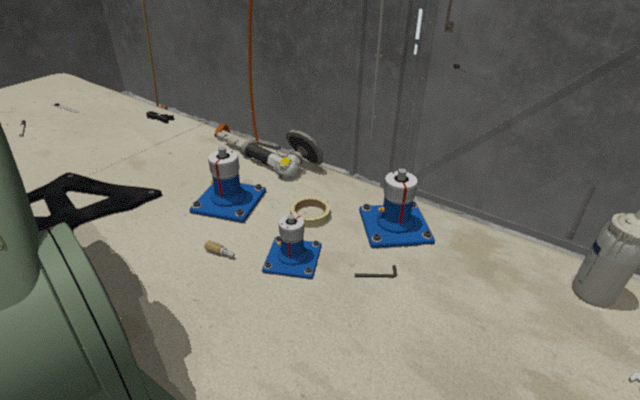

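View pics/top0.png

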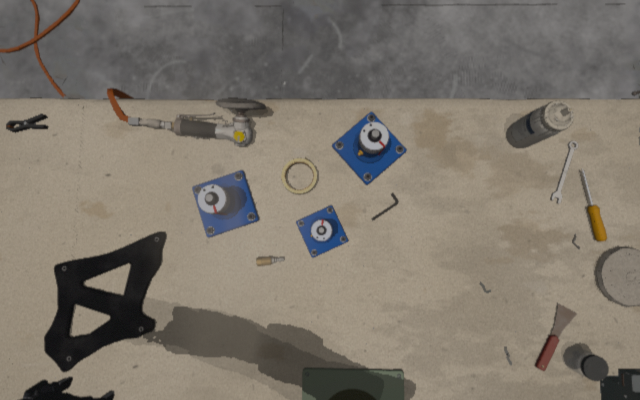

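```bash
python3 - <<'E'
from h import *
p=viewer.get_image("top"); save(p,"top1.png",(180,100,420,280),3.3)
for c in [(325,206),(349,238),(313,257),(297,222)],[(239,170),(259,221),(207,237),(193,188)],[(370,112),(407,147),(370,184),(332,147)]:
    w=[world(p,u,v,plane=12) for u,v in c]
    print(np.round(np.mean(w,0)),[round(np.linalg.norm(w[i]-w[(i+1)%4])) for i in range(4)])
for u,v in [(321.5,231)]: print(world(p,u,v,plane=105))
z=p["z_map"]
for (l,t,r,b) in [(305,215,340,248)]:
    vs,us=np.mgrid[t:b,l:r]
    P=np.array([world(p,u,v,z[v,u]) for u,v in zip(us.ravel(),vs.ravel())])
    H=P[:,2].reshape(us.shape); print(np.round(H[::2,::2]).astype(int))
    k=(P[:,2]>90)&(P[:,2]<112); print(P[k].mean(0),P[k].min(0),P[k].max(0))
E
```

```text
[491.  84.  12.] [108, 110, 104, 88]
[561. 350.  12.] [153, 148, 142, 136]
[722. -48.  12.] [142, 145, 147, 145]
[487.66058012  81.11069063 105.        ]
[[  2  11  10  13  12  13  10  10  15  13  14  10  12  11  11  13   4   5]
 [ 10  16   8  12   9  13  13  11  17  15  10  11  15  13  12  11   8   1]
 [ 14  13  15  15  14  12  12  19 101 101  18  10  13  12  14  15  13   2]
 [  8  14  11  11  11 103 103 106 103 104 101 103  18  11  13  12  15  10]
 [ 10  13  12  13 104 105 105 102 107 103 105 102 104  16  10  12  11  13]
 [ 11  16  13  19 103 106 104 104 105 103 102 105 104  23  13  12  15  15]
 [ 13  12  12 102 103 103 104 102 117 106 103 103 105  98  16  13  13  13]
 [ 13  12  15 100 103 104 106 115 112 113 104 106 104 104  20  10  11  14]
 [ 11  14   9 103 103 108 106 116 118 119 105 103 105 103  19  12  12  13]
 [ 13  15  10  20 104 102 101 105 106 102 104 105 104  25  23  12   9  13]
 [ 11  14  13  46 103 103 102 103 105 103 104 105 105  23  13   7  11  12]
 [ 12  12  14  16  19 102 102 101 101 104 105 101  21  20  14  13  11  13]
 [ 14   8  12  14  13  21 100 105 102 106 102  26  20  13  14  11  10  11]
 [ 12  13  13  15  11  10  18  22  20  23  19  18  13  11  12  12  16  13]
 [ -3  15   9  11  14   8  10  14  14   9  12   7  11  10  12  12  14  14]
 [  3  13  11  13  15  13  14  15   8  11  14  11  13  12  14  12  12   1]
 [  0  12  11  14  15  12  13  11  11  12  12  13  11  10  14   0  -1   4]]
[491.35106375  82.36211935 103.54681206] [465.51935264  57.62602915  91.84126603] [517.67573312 107.33679141 111.75986868]
```

View pics/top1.png

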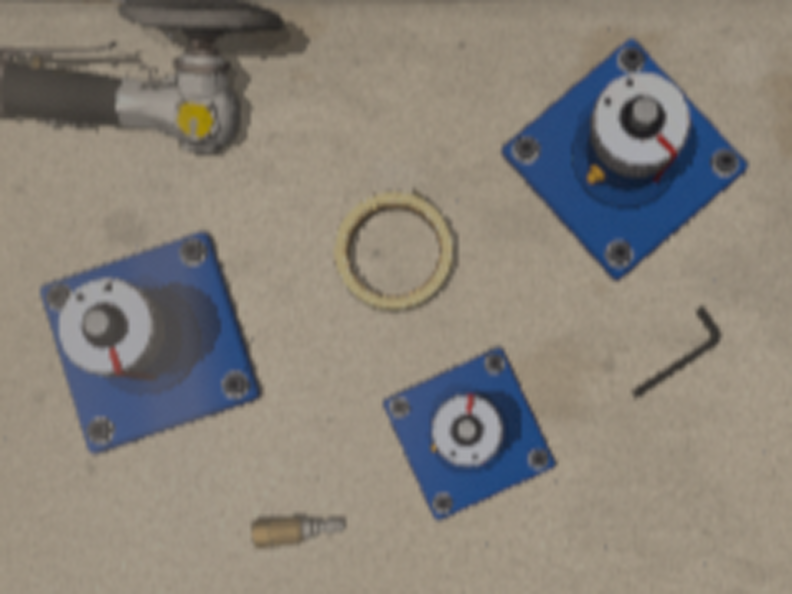

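Candidate caps in the top view are (322,231), (214,200) and (374,137). The one at (322,231) has a foot of about 106 mm, against about 145 mm for the other two. Its cap is about 52 mm wide with the top near 104 mm, and the tape, coupler and key lie around it on the stated sides, so this is the one meant. The crop confirms it. The cap line points up (+x) and the housing line points to the lower right, so cap_turn is about 2.57.

```bash
python3 -m jog '2.4 -3.4 0 0 0 0 1;2.4 -3.4 0 0 0 0 1;2.4 -3.4 0 0 0 0 1;2.4 -3.4 0 0 0 0 1;2.4 -3.4 0 0 0 0 1;2.4 -3.4 0 0 0 0 1;2.4 -3.4 0 0 0 0 1;2.4 -3.4 0 0 0 0 1;2.4 -3.4 0 0 0 0 1;2.4 -3.4 0 0 0 0 1;2.4 -3.4 0 0 0 0 1;2.4 -3.4 0 0 0 0 1;2 -3 0 0 0 0 1;0 0 0 0 0 0 1;0 0 0 0 0 0 1'
python3 - <<'E'
from h import *
from scipy.spatial.transform import Rotation as R
o=sensors.get_obs(); print(o["clock"],o["tcp_pos"],o["joint_pos"],o["force"]); print(R.from_rotvec(o["orientation"]).as_matrix().round(3))
for n in("wrist","scene"):
    p=viewer.get_image(n); save(p,n+"1.png"); print(n,p["cx"],p["cy"],p["fov_y"])
    for t in("end_cap","cap_grip","cap_line"):
        for d in viewer.spot_point(t,p): print(t,d)
E
```

```text
clock: 2.45
tcp_pos: [473.5, 94.9, 256.6]
orientation: [0.433, 3.109, 0.004]
force: [-0.8, 0.1, -0.6]
finger_gap: 85.2
2.45 [473.46923759  94.8516663  256.55159992] [-0.18687454  0.57169422 -0.13005253  1.81005746  0.09982607  0.76305079
  0.92566346] [-0.78296113  0.13091723 -0.59800774]
[[-0.962  0.273  0.003]
 [ 0.273  0.962  0.002]
 [-0.002  0.003 -1.   ]]
wrist 320.65638421948404 199.54917625226852 65.70646984690485
end_cap {'point': [555.0, 204.0], 'score': 0.94}
end_cap {'point': [315.9, 201.5], 'score': 0.67}
cap_grip {'point': [564.1, 212.8], 'score': 0.7}
cap_grip {'point': [313.0, 204.3], 'score': 0.6}
cap_line {'point': [319.1, 237.7], 'score': 0.73}
cap_line {'point': [570.8, 190.2], 'score': 0.56}
scene 316.56616483980935 199.37857823003318 50.799604400162316
end_cap {'point': [289.0, 231.9], 'score': 0.94}
end_cap {'point': [396.3, 196.4], 'score': 0.93}
end_cap {'point': [224.9, 168.2], 'score': 0.83}
end_cap {'point': [291.5, 260.7], 'score': 0.45}
cap_grip {'point': [225.3, 162.7], 'score': 0.96}
cap_grip {'point': [291.6, 227.0], 'score': 0.74}
cap_grip {'point': [401.5, 183.5], 'score': 0.63}
cap_line {'point': [299.0, 216.7], 'score': 0.83}
cap_line {'point': [405.3, 184.9], 'score': 0.76}
cap_line {'point': [217.8, 160.5], 'score': 0.75}
```

View images.

View pics/wrist1.png

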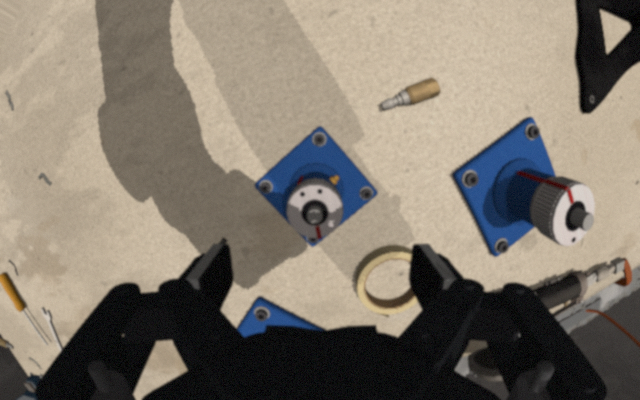

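View pics/scene1.png

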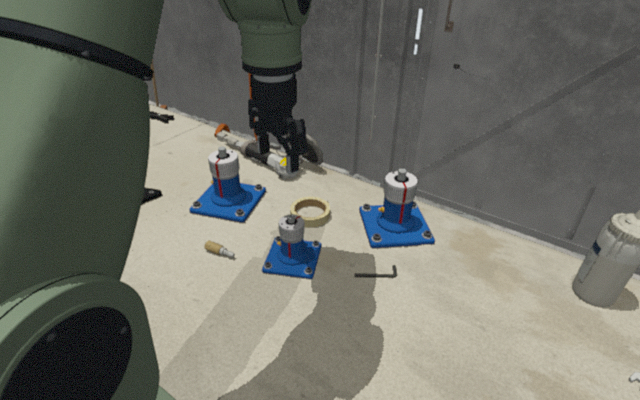

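```bash
cat >> h.py <<'E'
def wworld(p,u,v,plane):
    f=200/np.tan(np.radians(p["fov_y"])/2)
    W=np.linalg.inv(np.array(p["world_to_cam"]))
    du,dv=u-p["cx"],v-p["cy"]; r=np.hypot(du,dv); th=r/f
    d=np.array([np.sin(th)*du/r,np.sin(th)*dv/r,np.cos(th)])
    o=W[:3,3]; dw=W[:3,:3]@d
    return o+dw*(plane-o[2])/dw[2]
E
python3 - <<'E'
from h import *
p=viewer.get_image("wrist"); save(p,"wristc.png",(240,110,400,260),4)
print(np.round(np.linalg.inv(p["world_to_cam"]),3))
print(wworld(p,314,211.5,116), wworld(p,315,209,104))
s=viewer.get_image("scene"); z=s["z_map"]
P=np.array([world(s,u,v,z[v,u]) for v in range(205,245) for u in range(270,312) if z[v,u]>0])
k=(P[:,2]>78)&(P[:,2]<100)&(abs(P[:,0]-490)<40)&(abs(P[:,1]-82)<40); q=P[k]
from scipy.optimize import least_squares
r=least_squares(lambda c:np.hypot(q[:,0]-c[0],q[:,1]-c[1])-26,[490,82],loss="soft_l1"); print(r.x,k.sum())
E
```

```text
[[ 2.70000e-01  9.30000e-01  2.51000e-01  4.09597e+02]
 [ 9.63000e-01 -2.62000e-01 -6.60000e-02  1.12018e+02]
 [ 5.00000e-03  2.59000e-01 -9.66000e-01  3.73728e+02]
 [ 0.00000e+00  0.00000e+00  0.00000e+00  1.00000e+00]]
[485.36744025  86.02969711 116.        ] [486.8530091   86.35210415 104.        ]
[490.80791436  84.47909831] 222
```

View pics/wristc.png

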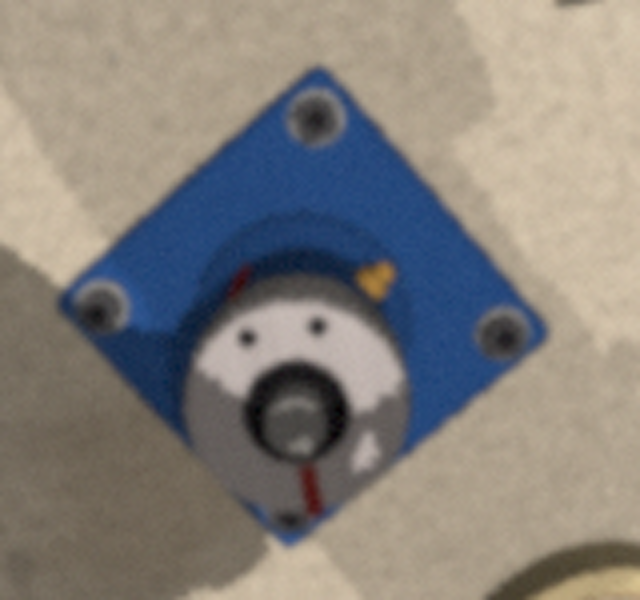

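```bash
python3 -m jog '0.5 -0.35 -3 0 0 0 1;0.5 -0.35 -3 0 0 0 1;0.5 -0.3 -3 0 0 0 1;0 0 -1 0 0 0 1;0 0 0 0 0 0 1'
python3 - <<'E'
from h import *
o=sensors.get_obs(); print(o["clock"],o["tcp_pos"],o["force"])
p=viewer.get_image("wrist"); save(p,"wrist2.png",(220,100,420,300),3)
for t in("cap_grip","cap_line"):
    for d in viewer.spot_point(t,p): print(t,d)
E
```

```text
clock: 3.45
tcp_pos: [489.0, 86.0, 153.8]
orientation: [0.428, 3.107, 0.006]
force: [0.1, 0.6, 0.6]
finger_gap: 85.5
3.45 [488.9500299   86.01282447 153.81802307] [0.14789378 0.64713483 0.59492806]
cap_grip {'point': [318.0, 223.9], 'score': 0.63}
cap_grip {'point': [635.9, 228.2], 'score': 0.6}
cap_line {'point': [327.3, 274.1], 'score': 0.82}
```

View pics/wrist2.png

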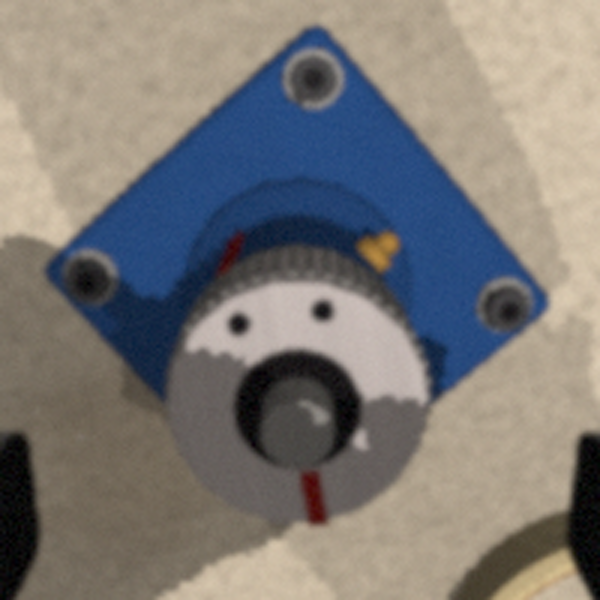

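```bash
python3 - <<'E'
from h import *
p=viewer.get_image("wrist")
print(wworld(p,319.3,240,116), wworld(p,319.3,234,103.5))
# where does TCP axis project
o=sensors.get_obs();t=o["tcp_pos"]
f=200/np.tan(np.radians(p["fov_y"])/2)
for dz in(0,-25,-50):
    c=np.array(p["world_to_cam"])@np.r_[t+[0,0,dz],1]; th=np.arctan2(np.hypot(c[0],c[1]),c[2]); ph=np.arctan2(c[1],c[0])
    print(dz,p["cx"]+f*th*np.cos(ph),p["cy"]+f*th*np.sin(ph))
# angles
h=[wworld(p,220+u/3,100+v/3,20) for u,v in[(314,78),(88,278),(505,305)]]
print([x.round(1) for x in h]); a=h[1]-h[2]; c=(h[1]+h[2])/2; print("foot centre",c, "diag ang",np.degrees(np.arctan2(a[1],a[0])))
l=wworld(p,220+318/3,100+522/3,103.5)-wworld(p,319.3,234,103.5); print(l,np.degrees(np.arctan2(l[1],l[0])))
E
```

```text
[488.72446471  85.01264648 116.        ] [490.11773187  84.66839146 103.5       ]
0 322.84923996601157 276.9665085055872
-25 322.14101617440883 252.45300758984115
-50 321.6116135955416 234.12484546140135
[array([433.9, 105.2,  20. ]), array([470. ,  28.6,  20. ]), array([510. , 141.2,  20. ])]
foot centre [490.01489435  84.87374953  20.        ] diag ang -109.56512334115703
[26.91178946 -3.26729714  0.        ] -6.922267679604774
```

```bash
python3 -m jog '0.1 -0.15 -2.2 0 0 0 1;0 0 -2.2 0 0 0 1;0 0 -1.6 0 0 0 1;0 0 0 0 0 0 1'
python3 - <<'E'
from h import *
o=sensors.get_obs(); print(o["clock"],o["tcp_pos"],o["force"],o["orientation"])
E
```

```text
clock: 4.05
tcp_pos: [492.5, 85.2, 97.8]
orientation: [0.426, 3.097, 0.011]
force: [-0.2, 0.1, 0.7]
finger_gap: 85.7
4.05 [492.50542604  85.23866377  97.76005116] [-0.17111087  0.14744663  0.70182841] [0.42634617 3.09748567 0.01147538]
```

```bash
python3 -m jog '-0.25 -0.05 -0.4 0.002 0.015 0 1;0 0 0 0 0 0 1'
python3 -m jog '0 0 0 0 0 0 -1;0 0 0 0 0 0 -1;0 0 0 0 0 0 -1;0 0 0 0 0 0 -1;0 0 0 0 0 0 -1;0 0 0 0 0 0 -1;0 0 0 0 0 0 -1;0 0 0 0 0 0 -1'
python3 - <<'E'
from h import *
o=sensors.get_obs(); print(o["clock"],o["tcp_pos"],o["force"],o["moment"],o["orientation"],o["joint_pos"])
p=viewer.get_image("wrist"); save(p,"wrist3.png")
p=viewer.get_image("scene"); save(p,"scene3.png",(220,140,380,290),4)
E
```

```text
clock: 4.25
tcp_pos: [490.4, 84.9, 95.3]
orientation: [0.428, 3.112, 0.012]
force: [-0.2, 0.5, 0.5]
finger_gap: 85.5
clock: 5.05
tcp_pos: [490.9, 84.5, 97.5]
orientation: [0.429, 3.11, 0.013]
force: [0.4, -0.6, -3.5]
finger_gap: 50.3
5.05 [490.94555313  84.48927099  97.50761576] [ 0.38275997 -0.57516682 -3.53927879] [-0.08502362  0.01600025  0.07256148] [0.42871253 3.10978545 0.01253371] [-0.18523907  0.85796985 -0.0829804   1.9240503   0.15995722  0.36034829
  0.90769145]
```

View pics/wrist3.png

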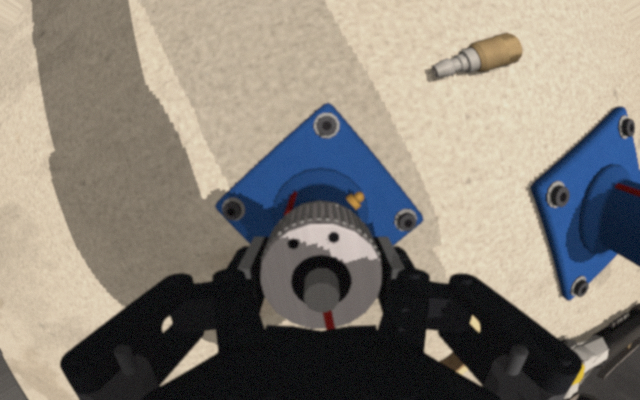

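View pics/scene3.png

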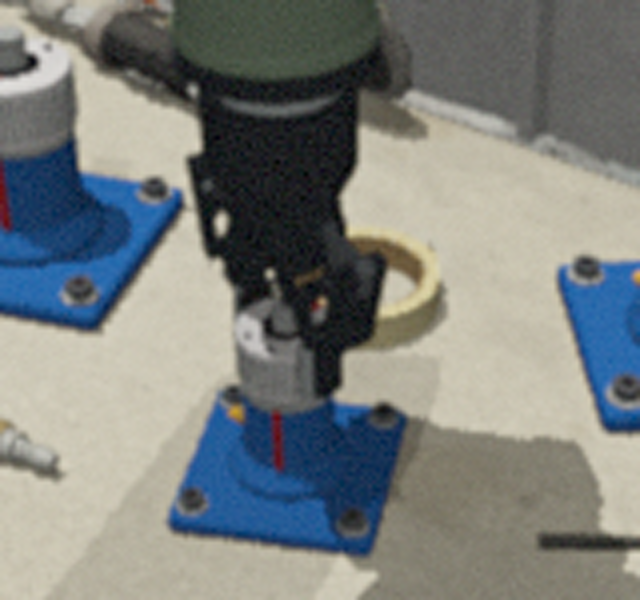

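Gripped. The wrist view shows the cap centred between the pads at (321,275), with its line at (329,322). Now I'll turn it clockwise.

```bash
python3 -m jog '0 0 -0.018 0 0 -0.14 -1;0 0 -0.018 0 0 -0.14 -1;0 0 -0.018 0 0 -0.14 -1;0 0 -0.018 0 0 -0.14 -1;0 0 -0.018 0 0 -0.14 -1;0 0 -0.018 0 0 -0.14 -1;0 0 -0.018 0 0 -0.14 -1;0 0 -0.018 0 0 -0.14 -1;0 0 0 0 0 0 -1'
cat > st.py <<'E'
from h import *
from scipy.spatial.transform import Rotation as R
import sys
o=sensors.get_obs(); M=R.from_rotvec(o["orientation"]).as_matrix()
yaw=np.degrees(np.arctan2(M[1,1],M[0,1]))
print(o["clock"],o["tcp_pos"].round(1),"F",o["force"].round(1),"M",o["moment"].round(2),"jawyaw",round(yaw,1),"tilt",M[:2,2].round(3),"j7",o["joint_pos"][6].round(2),o["finger_gap"])
if len(sys.argv)>1:
    p=viewer.get_image("wrist"); save(p,sys.argv[1]+"w.png",(200,80,440,360),2)
    p=viewer.get_image("scene"); save(p,sys.argv[1]+"s.png",(220,140,380,290),4)
E
python3 st.py t1
```

```text
clock: 6.05
tcp_pos: [490.7, 84.3, 96.0]
orientation: [2.065, 2.36, 0.009]
force: [0.3, -1.2, -2.9]
finger_gap: 50.4
6.05 [490.7  84.3  96. ] F [ 0.3 -1.2 -2.9] M [-0.25 -0.   -0.11] jawyaw 7.6 tilt [0.008 0.   ] j7 0.24 50.4213343747992
```

```bash
python3 -c "
import cv2;import numpy as np
a=cv2.imread('pics/t1w.png');b=cv2.imread('pics/t1s.png');h=400
r=lambda i:cv2.resize(i,(int(i.shape[1]*h/i.shape[0]),h))
cv2.imwrite('pics/t1.png',np.hstack([r(a),r(b)]))"
```

```text
(no output)
```

View pics/t1.png

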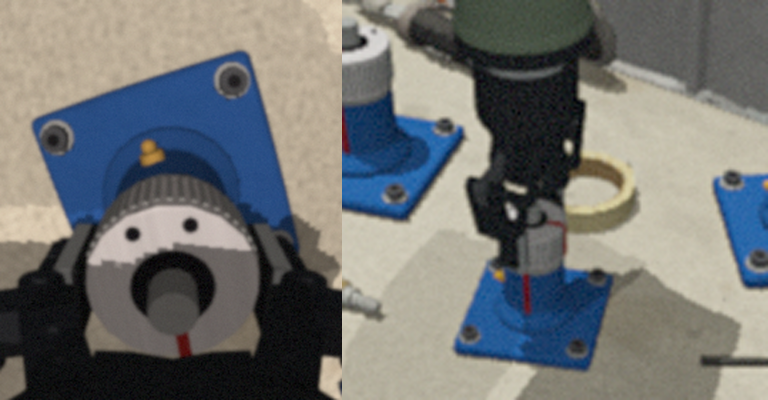

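```bash
python3 -m jog '0 0 -0.018 0 0 -0.14 -1;0 0 -0.018 0 0 -0.14 -1;0 0 -0.018 0 0 -0.14 -1;0 0 -0.018 0 0 -0.14 -1;0 0 -0.018 0 0 -0.14 -1;0 0 -0.018 0 0 -0.14 -1;0 0 -0.018 0 0 -0.14 -1;0 0 -0.018 0 0 -0.14 -1;0 0 0 0 0 0 -1'; python3 st.py; python3 -m jog '0 0 -0.005 0 0 -0.05 -1;0 0 0 0 0 0 -1'; python3 st.py;  python3 -m jog '0 0 -0.005 0 0 -0.05 -1;0 0 0 0 0 0 -1'; python3 st.py t2
```

```text
clock: 7.05
tcp_pos: [490.5, 84.5, 94.6]
orientation: [3.002, 0.907, 0.003]
force: [1.1, -0.8, -1.7]
finger_gap: 51.0
7.05 [490.5  84.5  94.6] F [ 1.1 -0.8 -1.7] M [-0.26 -0.1  -0.05] jawyaw -56.4 tilt [ 0.004 -0.005] j7 -0.44 50.96028171566478
clock: 7.25
tcp_pos: [490.4, 84.5, 94.5]
orientation: [3.018, 0.85, 0.003]
force: [0.8, -1.2, -3.4]
finger_gap: 50.8
7.25 [490.4  84.5  94.5] F [ 0.8 -1.2 -3.4] M [-0.15 -0.09 -0.08] jawyaw -58.5 tilt [ 0.003 -0.005] j7 -0.46 50.75179323450474
clock: 7.45
tcp_pos: [490.4, 84.5, 94.5]
orientation: [3.035, 0.792, 0.002]
force: [1.0, -0.4, -2.6]
finger_gap: 50.7
7.45 [490.4  84.5  94.5] F [ 1.  -0.4 -2.6] M [-0.06 -0.18 -0.12] jawyaw -60.8 tilt [ 0.003 -0.005] j7 -0.49 50.73282976076595
```

View pics/t2s.png

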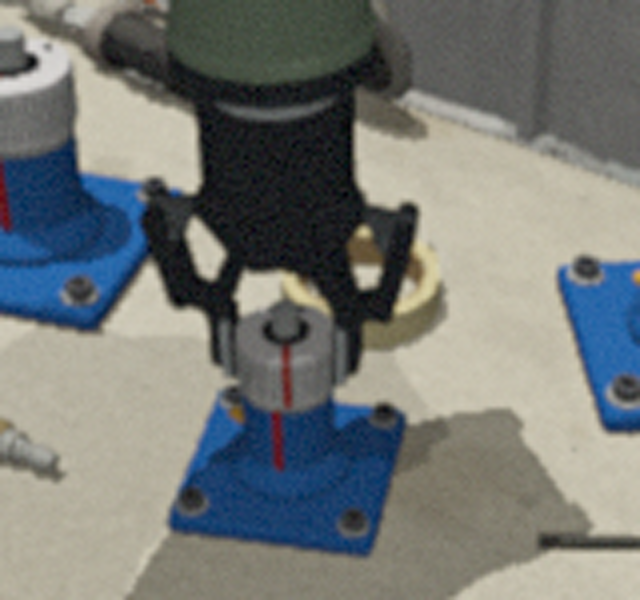

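The scene crop shows the cap line at (288,375) just right of the housing line at (277,440), so about 12° remain. That matches the jaw-angle estimate.

```bash
for i in 1; do python3 -m jog '0 0 -0.008 0 0 -0.08 -1;0 0 -0.008 0 0 -0.08 -1;0 0 0 0 0 0 -1'; python3 st.py; python3 -m jog '0 0 0 0 0 -0.06 -1;0 0 0 0 0 -0.06 -1;0 0 0 0 0 0 -1'; python3 st.py;  python3 -m jog '0 0 0 0 0 -0.06 -1;0 0 0 0 0 -0.06 -1'; python3 st.py t3; done
```

```text
clock: 7.85
tcp_pos: [490.4, 84.5, 94.3]
orientation: [3.087, 0.556, 0.001]
force: [0.7, -1.6, -0.8]
finger_gap: 50.5
7.85 [490.4  84.5  94.3] F [ 0.7 -1.6 -0.8] M [-0.12 -0.16 -0.09] jawyaw -69.6 tilt [ 0.002 -0.005] j7 -0.59 50.50450243679772
clock: 8.15
tcp_pos: [490.4, 84.6, 94.2]
orientation: [3.112, 0.389, -0.0]
force: [0.7, -1.3, -1.9]
finger_gap: 50.5
8.15 [490.4  84.6  94.2] F [ 0.7 -1.3 -1.9] M [-0.33 -0.19  1.18] jawyaw -75.7 tilt [ 0.001 -0.005] j7 -0.67 50.471560268147094
clock: 8.35
tcp_pos: [491.0, 84.7, 94.3]
orientation: [3.128, 0.221, 0.001]
force: [6.0, -0.9, -7.6]
finger_gap: 50.7
8.35 [491.   84.7  94.3] F [ 6.  -0.9 -7.6] M [-0.   -1.56  2.37] jawyaw -81.9 tilt [ 0.001 -0.006] j7 -0.75 50.684801322072474
```

View pics/t3s.png

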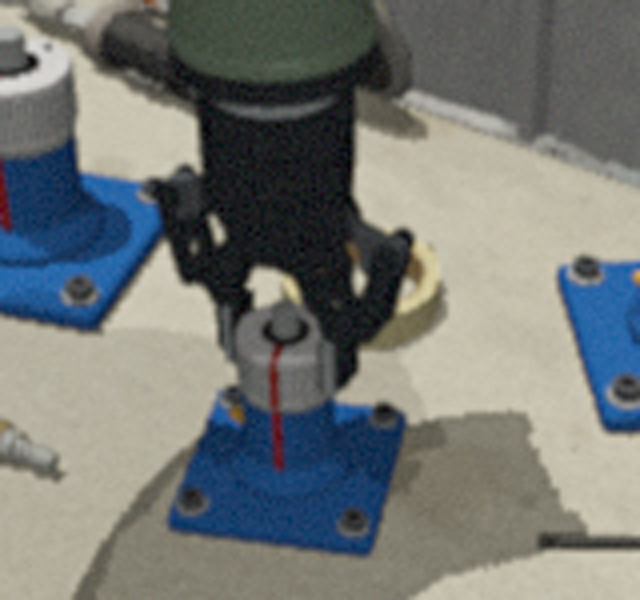

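The cap is bottomed: the moment rose to 2.4 N m and the two red lines are collinear at x≈277. I'll unwind in small steps to find the jaw angle where the cap lifts off the stop.

```bash
python3 -m jog '0 0 0 0 0 0.05 -1;0 0 0 0 0 0 -1'; python3 st.py; python3 -m jog '0 0 0 0 0 0.05 -1;0 0 0 0 0 0 -1'; python3 st.py;  python3 -m jog '0 0 0 0 0 0.04 -1;0 0 0 0 0 0 -1'; python3 st.py; python3 -m jog '0 0 0 0 0 0.04 -1;0 0 0 0 0 0 -1'; python3 st.py t4
```

```text
clock: 8.65
tcp_pos: [491.5, 84.9, 94.4]
orientation: [3.12, 0.315, 0.003]
force: [1.0, -0.7, -3.8]
finger_gap: 50.2
8.65 [491.5  84.9  94.4] F [ 1.  -0.7 -3.8] M [-0.04 -0.03  0.07] jawyaw -78.5 tilt [ 0.002 -0.006] j7 -0.7 50.182139653954394
clock: 8.85
tcp_pos: [491.5, 84.9, 94.4]
orientation: [3.111, 0.399, 0.003]
force: [0.7, -0.5, -4.6]
finger_gap: 50.1
8.85 [491.5  84.9  94.4] F [ 0.7 -0.5 -4.6] M [ 0.   -0.27  0.1 ] jawyaw -75.4 tilt [ 0.002 -0.005] j7 -0.66 50.08051811080906
clock: 9.05
tcp_pos: [491.5, 85.0, 94.5]
orientation: [3.103, 0.461, 0.003]
force: [0.9, 0.1, -3.8]
finger_gap: 50.5
9.05 [491.5  85.   94.5] F [ 0.9  0.1 -3.8] M [-0.01 -0.27  0.09] jawyaw -73.1 tilt [ 0.003 -0.004] j7 -0.64 50.548625104465586
clock: 9.25
tcp_pos: [491.5, 85.0, 94.5]
orientation: [3.093, 0.525, 0.003]
force: [0.9, 0.0, -3.5]
finger_gap: 50.7
9.25 [491.5  85.   94.5] F [ 0.9  0.  -3.5] M [ 0.1  -0.23  0.13] jawyaw -70.7 tilt [ 0.003 -0.004] j7 -0.61 50.71801887189636
```

View pics/t4s.png

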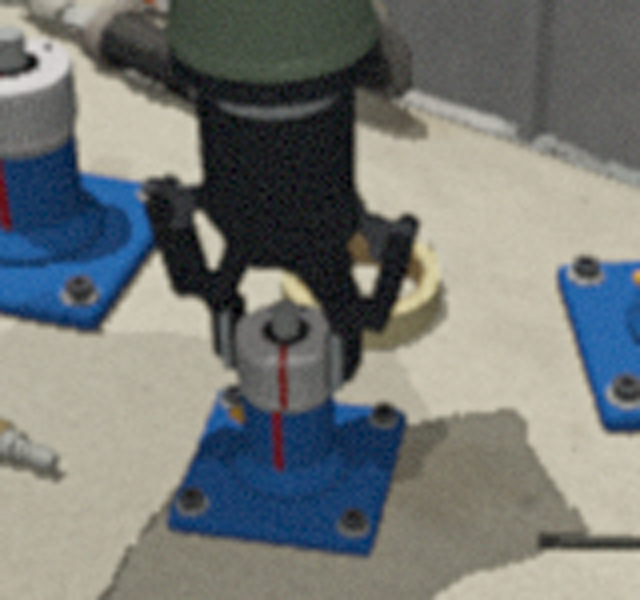

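View pics/t4w.png

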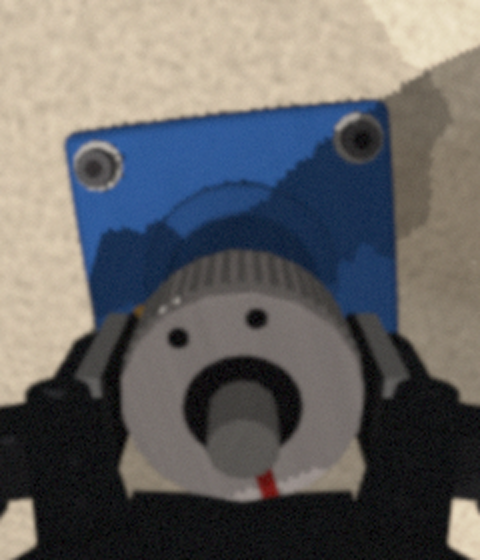

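```bash
cat > off.py <<'E'
from h import *
from scipy.spatial.transform import Rotation as R
def red(im,c):
    b,g,r=[im[:,:,i].astype(int) for i in range(3)]
    k=((r-np.maximum(g,b))>60); m=np.zeros_like(k); l,t,rr,bb=c; m[t:bb,l:rr]=k[t:bb,l:rr]
    v,u=np.nonzero(m); return u,v
def off(im,T,f,cx,cy,c=(290,290,370,335),ax=None,h=7.8):
    # plane in tool frame: z = const (tool z down): cap top h mm above tcp => z=-h
    u,v=red(im,c)
    W=T; out=[]
    for a,b in zip(u,v):
        du,dv=a-cx,b-cy; r=np.hypot(du,dv); th=r/f
        d=W[:3,:3]@np.array([np.sin(th)*du/r,np.sin(th)*dv/r,np.cos(th)]); o=W[:3,3]
        out.append(o+d*(-h-o[2])/d[2])
    q=np.mean(out,0)-np.r_[ax,0]
    return q,len(u),np.degrees(np.arctan2(q[1],q[0]))
if __name__=="__main__":
    p=viewer.get_image("wrist"); o=sensors.get_obs()
    TW=np.eye(4); TW[:3,:3]=R.from_rotvec(o["orientation"]).as_matrix(); TW[:3,3]=o["tcp_pos"]
    T=np.linalg.inv(TW)@np.linalg.inv(np.array(p["world_to_cam"]))
    f=200/np.tan(np.radians(p["fov_y"])/2)
    print(T.round(3))
    g=lambda im,h:off(im,T,f,p["cx"],p["cy"],ax=np.array([0,0]),h=h)
    ims={"now":p["image"][:,:,::-1],"w3":cv2.imread("pics/wrist3.png")}
    for n in("t1","t2","t4"):
        c=cv2.resize(cv2.imread("pics/%sw.png"%n),(240,280),interpolation=cv2.INTER_AREA); im=np.zeros((400,640,3),np.uint8); im[80:360,200:440]=c; ims[n]=im
    for n,im in ims.items(): print(n,g(im,6))
E
python3 off.py
```

```text
[[ 1.00000e-03 -9.66000e-01 -2.58000e-01  6.45260e+01]
 [ 1.00000e+00  2.00000e-03 -2.00000e-03  9.40000e-01]
 [ 3.00000e-03 -2.58000e-01  9.66000e-01 -1.17227e+02]
 [ 0.00000e+00  0.00000e+00  0.00000e+00  1.00000e+00]]
now (array([-21.72406093,   6.44696563,  -6.        ]), 71, np.float64(163.47089454145666))
w3 (array([-20.18430271,   4.18603074,  -6.        ]), 76, np.float64(168.28349921191554))
t1 (array([-20.90204634,   4.27390515,  -6.        ]), 57, np.float64(168.44385118677704))
t2 (array([-21.88640046,   4.45266411,  -6.        ]), 73, np.float64(168.5004383870349))
t4 (array([-21.63247445,   6.47336526,  -6.        ]), 70, np.float64(163.34055885452864))
```

The wrist images show the cap slipped about 5° in the jaws at the stop. Lift-off was therefore near jaw yaw -79°, so a quarter turn back is jaw yaw of about +11°.

```bash
python3 -m jog '0 0 0.018 0 0 0.14 -1;0 0 0.018 0 0 0.14 -1;0 0 0.018 0 0 0.14 -1;0 0 0.018 0 0 0.14 -1;0 0 0.018 0 0 0.14 -1;0 0 0.018 0 0 0.14 -1;0 0 0.018 0 0 0.14 -1;0 0 0.018 0 0 0.14 -1;0 0 0.018 0 0 0.14 -1;0 0 0 0 0 0 -1;0 0 0 0 0 0 -1'; python3 st.py t5
sed -i 's/"t4")/"t4","t5")/' off.py; python3 off.py | tail -2
```

```text
clock: 10.5
tcp_pos: [490.6, 85.5, 96.2]
orientation: [2.148, 2.29, 0.005]
force: [1.0, 1.7, -3.4]
finger_gap: 50.4
10.5 [490.6  85.5  96.2] F [ 1.   1.7 -3.4] M [ 0.18 -0.13  0.09] jawyaw 3.7 tilt [0.004 0.001] j7 0.21 50.371415808816295
t4 (array([-21.58669502,   5.22325165,  -6.        ]), 70, np.float64(166.39779217382554))
t5 (array([-20.39355551,   4.85032987,  -6.        ]), 51, np.float64(166.62153766444317))
```

View pics/t5s.png

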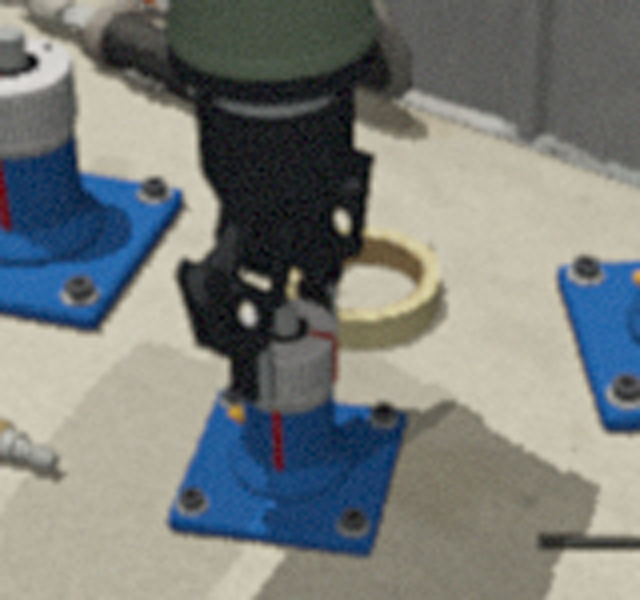

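```bash
python3 -m jog '0 0 0.008 0 0 0.065 -1;0 0 0.008 0 0 0.065 -1;0 0 0 0 0 0 -1;0 0 0 0 0 0 -1'; python3 st.py t6
python3 - <<'E'
from h import *
for i in range(3):
    s=viewer.get_image("scene"); t=viewer.get_image("top")
    print([ (d["point"],d["score"]) for d in viewer.spot_point("cap_line",s)],[ (d["point"],d["score"]) for d in viewer.spot_point("cap_line",t)])
im=s["image"].astype(int); k=(im[...,0]-np.maximum(im[...,1],im[...,2]))>50
v,u=np.nonzero(k[210:262,270:312]); print(sorted(set(zip(v+210,u+270))))
f=200/np.tan(np.radians(s["fov_y"])/2)
for tz,r,zt in [(90,26,104),(90,26,97),(80,26,102),(100,26,102)]:
    for c in [(490.5,84)]:
        a=np.radians(205.4+tz); w=np.array([c[0]+r*np.cos(a),c[1]+r*np.sin(a),zt-2.5,1]); q=np.array(s["world_to_cam"])@w
        print(tz,zt,s["cx"]+f*q[0]/q[2],s["cy"]+f*q[1]/q[2])
E
```

```text
clock: 11.05
tcp_pos: [490.5, 85.4, 96.3]
orientation: [1.999, 2.42, 0.004]
force: [0.3, 0.7, -1.8]
finger_gap: 50.2
11.05 [490.5  85.4  96.3] F [ 0.3  0.7 -1.8] M [ 0.11 -0.08  0.1 ] jawyaw 10.9 tilt [0.003 0.001] j7 0.28 50.22439583243475
[([217.5, 162.4], 0.96), ([405.4, 186.0], 0.96), ([302.4, 225.9], 0.81)] [([386.1, 146.4], 0.69), ([216.4, 212.6], 0.55)]
[([216.0, 160.9], 0.79), ([405.0, 185.3], 0.79), ([305.3, 224.3], 0.54)] [([215.3, 211.3], 0.66), ([385.1, 207.2], 0.65), ([387.5, 147.0], 0.59)]
[([404.2, 185.4], 0.84), ([219.4, 162.8], 0.58), ([301.2, 226.5], 0.57)] [([387.6, 144.6], 0.91), ([216.3, 212.9], 0.71)]
[(np.int64(244), np.int64(289)), (np.int64(245), np.int64(289)), (np.int64(246), np.int64(289)), (np.int64(247), np.int64(289)), (np.int64(248), np.int64(289)), (np.int64(249), np.int64(289)), (np.int64(250), np.int64(289)), (np.int64(251), np.int64(289)), (np.int64(252), np.int64(289)), (np.int64(253), np.int64(289)), (np.int64(254), np.int64(289)), (np.int64(255), np.int64(289))]
90 104 303.40926688526844 223.44478989274552
90 97 303.45874543050957 226.15772108195617
80 102 302.7790292831784 225.55783631922776
100 102 303.68282906991413 222.85496774437655
```

View pics/t6s.png

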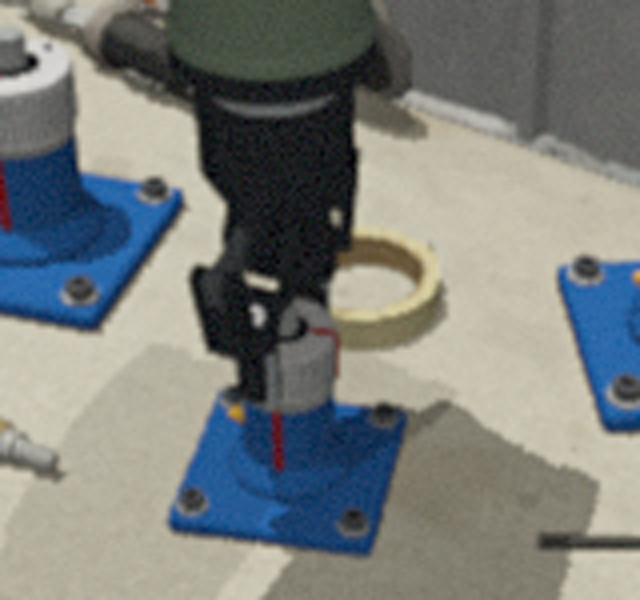

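View pics/t6w.png

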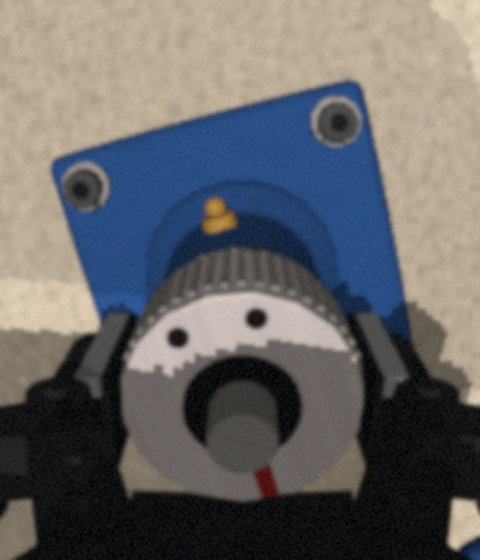

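The scene crop shows the cap line on the cap's right side at (320-338,335-375). The housing line is at (277,440), so the cap is a quarter turn back. The wrist view shows the cap still held, with its line at (267,482) and no further slip, so I'm handing in while gripping.

```bash
python3 -c "
from workcell import ctrl; print(ctrl.close_job())"
```

```text
the job is handed in; nothing more can be done
None
```

I screwed the right cap (the one on the 110 mm foot) clockwise about 148° until it bottomed, backed it off about 90°, and handed the job in with the gripper still closed on it. The clock read about 11 s at my last reading, just before the final pictures.

- **Bottoming:** the moment about the thread axis rose to 2.4 N m, and the red lines on cap and housing stood in line.
- **Slip:** the cap slipped about 5° in the jaws at the stop. I measured this in the wrist pictures and allowed for it when backing off. They showed no further slip after that.
- **Final setting:** the jaws turned about 90° from where the cap lifted off the stop, give or take about 2°. They rose 2.0 mm, which matches a quarter turn at 8 mm per turn. In the scene picture the cap line sat where I calculated for a quarter turn.
- **Other objects:** nothing I did came near the hex key, coupler or tape roll. The tape roll shows unmoved in the last pictures. The key and coupler are only partly in view there or out of frame, and I did no separate check on them.
- **Checks that disagreed:** absolute line angles from the wrist camera varied by about 3° between shots, so I relied on relative angles. The network did not find the cap's line in the top view at the end, because the gripper was in the way.

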